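Hang a hooked price holder in the bread display's ticket rail

TASK

Lift the price holder that has a hook out of the wooden rack, bring its hook over the front lip of the metal rail on the bread display, and slowly and gently set the hook's tongue on the rail's floor behind the lip. Then, with only a light touch, slide it to the left along the rail until the tongue drops fully home into the seat, and leave it hanging there upright on its own. Never press or push it hard against the display, and leave the other holder and the things on the counter alone.

Things in the scene. Friction and masses are not known exactly. Their poses are not given: they have to be found in the camera images.
- holder: Hooked price holder, black, about 90 g: plate 80 wide (y), 70 high (z), 5 mm thick (x), paper card on its -x front, a tab on top and a hook behind. Origin: centre of the plate's bottom edge, z up. Bridge z 70-77 mm, 26 wide, runs from the plate back (+x) to the hook's tongue; the mouth between plate and tongue, x 2.5-13.5 mm, goes over the rail's lip. Starts in the rack, leaning up to 0.1 rad.
- holder_tab (a point): Point to grip, from above: in the middle of the upright grip tab on top of the holder, 15 mm below the tab's top and 25 mm above the bridge. The tab is 10 mm thick (x), 30 mm wide (y), 40 mm high. Axes are the holder's.
- holder_toe (a point): Centre of the flat underside of the hook's downward tongue, which is 26 mm wide (y), 6 mm thick (x) and 26 mm long below the bridge; 58 mm below point holder_tab and 11.5 mm behind it (+x). Axes are the holder's.
- rack: Fixed wooden rack, 64 x 224 x 44 mm, with two slots 7 mm wide (x) and 28 mm deep, at 55 mm either side (y) of its centre; the hooked holder stands in one, the other holder in the other, either way round. Origin: centre of its underside; front is -x.
- display: Fixed bread display: wooden plinth 200 deep (x 0-200), 340 wide (y), 97 mm high, a basket of rolls on it (from x 85 mm back, up to z 175 mm). Origin: on the table, middle of the front face; -x faces the robot, +y is left. A rigid metal ticket rail lies along its front top edge; force rises fast on contact. The seated holder's plate hangs in front of the front face, leaning up to 0.1 rad.
- rail_mid (a point): Mid-length of the rail's channel, on its floor (display x 13, z 114 mm); display axes. Channel 14 mm wide (x), open for 115 mm either way along y; lip (6 mm thick, front) and back wall rise 14 mm above the floor. The seat, a gap in the floor 32 mm long (y), 9 mm deep, has its middle 10 to 70 mm left (+y) of here: not measured, find it by feel (slide left, lightly) or by sight.
- clip: The other price holder, to be left in its slot: same plate 80 mm wide but no hook or tab, only a round stem with a 20 mm ball, top at 104 mm. Origin: centre of the plate's bottom edge.
- tongs: Steel bread tongs lying on the counter, 200 mm long, 19 mm high; leave alone. Origin: underside, near the middle.
- jam_jar: Jar 60 mm across, 75 mm high; leave alone. Origin: centre of its underside.
- roll: Bread roll 72 mm across, 45 mm high on a dark wooden board; leave alone. Origin: centre of its underside.
- cup: White cup 72 mm across, 80 mm high; leave alone. Origin: centre of its underside.
- scraper: Spatula-like scraper with a wooden handle, 200 mm long, lying on the counter; leave alone. Origin: underside, near the middle.
There are look-alikes about, which are no part of the job. Leave any purple or red look-alike of the holder alone.

How it is judged:
By the outcome, as a careful person would: the job done as asked, in the order asked, and still so for the second after the job is handed in, with the robot touching nothing.
It also fails if it takes over 64 s, if anything falls off the work surface, if the arm or the gripper's body presses on something with over 40 N, if the wrist force passes 120 N, or if a joint passes its speed limit or range.

ROBOT

A 6-joint arm with a two-finger parallel gripper is mounted at the origin on the work surface. World frame = base frame: x ahead of the robot, y to its left, z up, the work surface at z = 0. Lengths are in m, angles in rad, forces in N, time in s.
With the tool pointing down it reaches from about 0.3 to 0.875 m from the base axis. Payload 6.4 kg.
Tool frame: the origin (TCP) lies at the centre of the arm's flange, where the gripper is bolted on; the fingertips stand 173 mm ahead of it and the grasp point (between the pads) lies 155 mm ahead of it; z points along the fingers, y is the line along which they close (so a half turn about z gives the same grasp; the last joint's range is limited). The gripper opens to 85 mm and grips with 20 to 120 N. Pads are 22 mm wide; open, the fingers measure 114 mm over their backs; the gripper's body (76 mm by 85 mm) begins 54 mm behind the grasp point. The pads swing forward as they close: fully open they stand 13 mm farther back than shut.
Start: joints at [1.019, 0.181, 1.607, -0, 1.354, -0.206], TCP at [0.195, 0.541, 0.405] pointing down, gripper open.
Joint ranges: [-2.99, 2.99], [-0.89, 2.07], [0.3, 2.58], [-1.14, 4.28], [0, 2.63], [-3.12, 3.12]. Speed limits (rad/s): [2.57, 2.57, 3.01, 3.14, 3.14, 3.14].

INTERFACE

Orientations are given as a unit quaternion [w, x, y, z].
In Python, from bench import get_obs, camera, get_calibration, hand_in gives the robot as it stands. The module is installed in compiled form; this text tells all that it offers.
- The arm moves only by the tool drive_tool, never from a script. Its argument "increments" is a list of rows, each a list of 2 entries, a list of its own where there are three numbers: the shift along the tool's x, y, z normalised to -1 to 1, where 1 is 250 mm, then the turn about the tool's z normalised to -1 to 1, where 1 is 90 degrees. A call has exactly 8 rows; each row is the pose to reach, as a shift and turn from the pose commanded when the call began, along the tool's axes at that moment; what a row does not reach only later rows make up. A row lasts 1/8 s, in which the tool goes at most 62.5 mm and 10.7 degrees, less where a joint would pass 70% of its speed; a pose out of reach is approached as far as the arm can. A call with a number of a shift or a turn outside -1 to 1 is refused whole. A call with a gripper value outside its range is refused whole. "claw" is the closure, from 0 (fully open) to 1 (shut), set as the call begins (left out, the last holds). The fingers move at their own pace and stop on an object; the grip force is fixed at half the most. Time passes only in rows, so rows that repeat a pose let the fingers close, or fill a call up. It gives the time, the measured TCP pose, the force and the opening at its end, in the units of the state.
- get_obs(): the state, without advancing time (a new reading comes with each control period).
- camera(name): name is "side" or "top"; returns the picture (420x560x3 uint8, blue, green, red); there is no depth.
- get_calibration(name): a dict with "K" (3x3 intrinsics, pixels), "origin" and "orientation" of the camera in the world. Camera axes: x right, y down, z forward; pixel columns grow to the right and rows downward; lengths in m; the calibration is good to about 2 mm. A picture is of the moment at which its call begins. get_calibration takes no time and is no camera call.
- hand_in(): hands the job in, once; it reports no verdict.
The state is a dict: "time_s": time; "q": joint angles; "dq": joint speeds; "joint_efforts": joint torques, N m; "eef_pos": TCP position; "eef_rot": TCP orientation; "wrist_force": force on the tool from outside, world axes, zero at the start; "torque": the same for the moment, N m; "opening": opening from 0.0 (shut) to 1.0 (fully open).
Only numpy, scipy, OpenCV 4.12 (cv2) and the standard library are available. Lean on these libraries where they do the work, as an engineer would, in place of code of your own. Each camera call takes 0.05 s, during which the arm holds its last target. There are 200 camera calls.

## Working session

There is one attempt and no reset: what is moved stays moved. The work goes in short steps, Python scripts to look and compute and a tool call to move; the robot and the scene stay as the last step left them, time stands still between calls to the robot, and variables do not carry over. Pictures are saved under pics/ and viewed, on a budget of 10 in all, crops included, one or two more only if the job needs it, and the job is handed in when it is done.

Besides the shell and the picture viewer there is one more tool, called by a JSON object that holds its "method" and its "body". drive_tool: Moves the arm, as the interface text tells. Its arguments: {"type":"object","properties":{"increments":{"type":"array","items":{"type":"array"}},"claw":{"type":"number"}},"required":["increments"]}

```bash
mkdir -p pics
python3 - <<'E'
from bench import *
import cv2,numpy as np
for n in("side","top"):
    cv2.imwrite(f"pics/{n}0.png",camera(n)); c=get_calibration(n); print(n,c)
o=get_obs();print({k:np.round(v,3).tolist() for k,v in o.items()})
E
```

```text
side {'K': array([[453.6288073 ,   0.        , 277.45552591],
       [  0.        , 453.6288073 , 213.64616225],
       [  0.        ,   0.        ,   1.        ]]), 'origin': array([ 0.07876222, -0.55175788,  0.90413084]), 'orientation': array([-0.33516413,  0.87710189, -0.32450783,  0.11424518])}
top {'K': array([[385.56653628,   0.        , 280.82512146],
       [  0.        , 385.56653628, 201.97683243],
       [  0.        ,   0.        ,   1.        ]]), 'origin': array([0.41133181, 0.00754825, 1.10133517]), 'orientation': array([-0.03525688,  0.70757588, -0.70469943,  0.03862687])}
{'time_s': 0.1, 'q': [1.019, 0.181, 1.608, -0.0, 1.354, -0.206], 'dq': [-0.0, -0.002, -0.001, -0.0, 0.001, -0.0], 'joint_efforts': [-0.0, -44.587, -35.224, -0.0, 0.004, 0.0], 'eef_pos': [0.195, 0.541, 0.404], 'eef_rot': [-0.0, 0.172, 0.985, -0.001], 'wrist_force': [-0.115, 0.101, -0.072], 'torque': [-0.008, 0.009, -0.028], 'opening': 1.001}
```

View pics/side0.png

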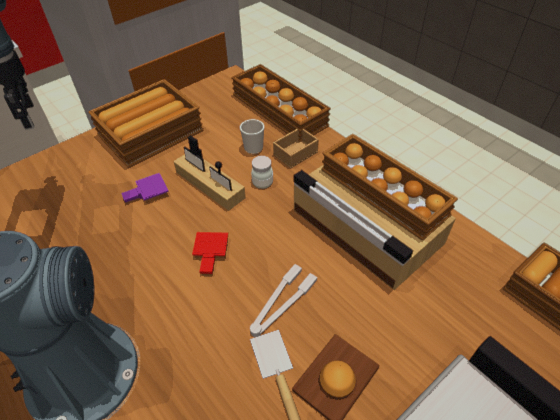

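View pics/top0.png

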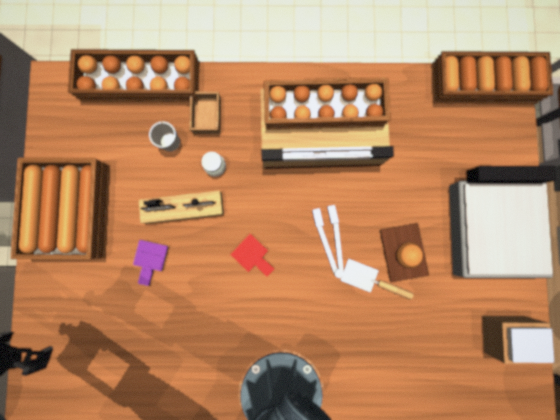

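The hooked holder is the black one in the rack's left slot, with a square tab at side (195,150) and top (158,204). The one at side (219,170), top (198,203) has a ball and is the clip. The purple holder, top (150,260), and the red one, top (253,254), are look-alikes. I'll confirm this in an enlarged composite.

Run:
```python
import cv2,numpy as np
s=cv2.imread("pics/side0.png");t=cv2.imread("pics/top0.png")
def c(im,x,y,w,h,W,H): return cv2.resize(im[y:y+h,x:x+w],(W,H),interpolation=cv2.INTER_CUBIC)
a=np.hstack([c(s,165,125,80,60,400,300),c(t,130,180,100,75,400,300)])  # 5x,4x
b=np.hstack([c(s,285,160,133,100,400,300),c(t,256,125,144,108,400,300)]) # 3x, 2.78x
cv2.imwrite("pics/c1.png",np.vstack([a,b]))
```

```text
(no output)
```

View pics/c1.png

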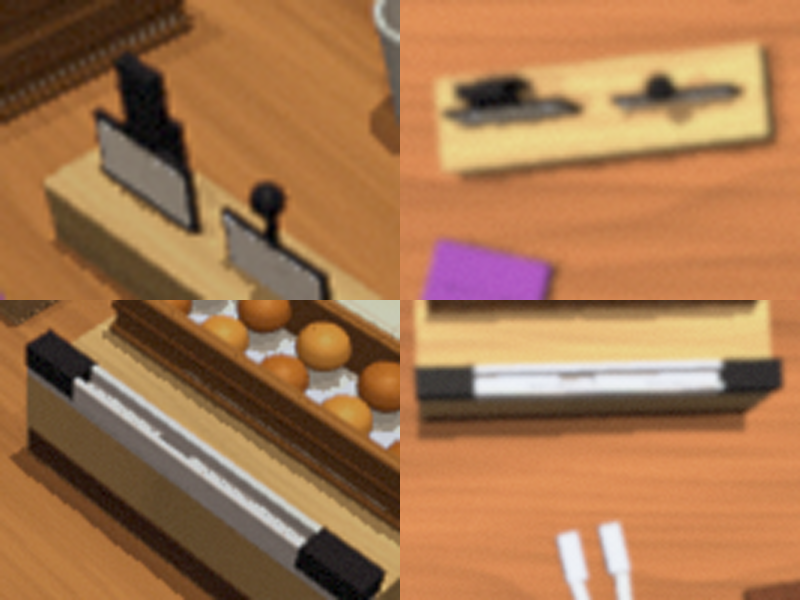

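The crop confirms it: the left holder has the square tab and bridge, and the right one has the ball. The seat shows as a dark gap in the rail, at about top pixel (319,153). Next I'll get the numbers.

```bash
cat > h.py <<'E'
import numpy as np,cv2
from bench import *
from scipy.spatial.transform import Rotation as R
def cam(n):
    c=get_calibration(n); w,x,y,z=c["orientation"]
    return c["K"],np.array(c["origin"]),R.from_quat([x,y,z,w]).as_matrix()
def ray(n,u,v,z):
    K,o,M=cam(n); d=M@np.linalg.solve(K,[u,v,1.]); return o+d*(z-o[2])/d[2]
def proj(n,p):
    K,o,M=cam(n); q=K@(M.T@(np.array(p)-o)); return q[:2]/q[2]
E
python3 - <<'E'
from h import *
t=cv2.imread("pics/top0.png");g=cv2.cvtColor(t,6)
for c in (288,300,310,319,330,345,360,370): print(c,g[143:164,c])
print('row153',g[153,276:400]);print('row154',g[154,276:400])
b=t[...,0]
print("rack cols")
for c in (190,215): print(c,b[186:226,c])
for n,pts,z in (("top",[(139.3,199.5),(220.7,190.5),(222,213),(140.5,223)],.044),("top",[(141.3,209.5),(175,206)],.086),("top",[(153,202)],.133),("side",[(193,138)],.133)):
    for p in pts: print(n,p,ray(n,*p,z).round(4))
E
```

```text
288 [200 201 203 205 212 225 228 216 183 185 220 236 240 239 231 197 138  92
  76  72  73]
300 [201 203 202 206 217 227 228 209 186 213 233 240 240 238 229 191 132  91
  77  72  73]
310 [201 201 203 207 219 230 226 207 184 213 234 238 237 234 224 186 125  93
  76  69  71]
319 [205 203 202 210 222 231 226 192 151 163 200 226 234 230 206 158 109  80
  71  67  66]
330 [207 205 205 212 226 228 217 181 186 221 236 240 238 231 195 137  90  78
  68  68  64]
345 [209 205 206 215 226 229 206 171 184 220 233 232 232 224 186 127  87  72
  72  69  67]
360 [207 207 210 223 231 229 203 185 214 235 238 235 228 205 154 109  84  73
  71  67  61]
370 [206 205 212 216 218 205 172 139 156 174 187 203 211 184 129  82  69  68
  71  66  59]
row153 [ 61  60  60  59  63  79 126 174 208 218 220 219 220 221 224 228 230 232
 234 233 233 234 234 233 233 233 234 234 234 234 236 233 234 233 234 233
 227 217 199 194 194 195 195 200 211 215 219 217 211 209 221 233 235 235
 236 237 236 236 235 235 237 236 236 235 236 236 236 235 233 233 232 233
 235 235 238 237 237 237 238 236 237 237 237 238 238 237 239 238 239 238

[... 614 characters left out ...]
48  60  92 128 152 158 159 158 157]
rack cols
190 [ 84  82  80  77  79  81  86 102 121 128 126 126 126 126 115 107  94  81
  80  90  92  99 108 127 131 135 142 138 134 130 119  93  66  57  67  77
  82  88  87  82]
215 [ 77  78  79  79  97 115 129 136 139 143 142 140 140 139 126 106  91  96
 110 125 136 139 140 143 139 138 138 127 101  63  47  57  69  80  83  88
  88  81  80  83]
top (139.3, 199.5) [0.5274 0.3925 0.044 ]
top (220.7, 190.5) [0.5534 0.169  0.044 ]
top (222, 213) [0.4911 0.1642 0.044 ]
top (140.5, 223) [0.4628 0.3865 0.044 ]
top (141.3, 209.5) [0.4963 0.3709 0.086 ]
top (175, 206) [0.506  0.2824 0.086 ]
top (153, 202) [0.5115 0.3254 0.133 ]
side (193, 138) [0.5131 0.3317 0.133 ]
```

```bash
cat >> h.py <<'E'
def frame(x,y,th):
    c,s=np.cos(th),np.sin(th); return lambda p:np.array([x+c*p[0]-s*p[1],y+s*p[0]+c*p[1],p[2]])
def draw(im,n,F,segs,k,off,col):
    for a,b in segs:
        A,B=[((proj(n,F(q))-off+.5)*k-.5) for q in(a,b)]
        cv2.line(im,tuple(np.round(A*8).astype(int)),tuple(np.round(B*8).astype(int)),col,1,cv2.LINE_AA,3)
E
python3 - <<'E'
from h import *
a=ray("top",288,158.9,.128);b=ray("top",360,157.2,.128);print(a,b)
th=np.arctan2(-(a-b)[0],(a-b)[1]);print("yaw disp",th)
l=ray("top",282.4,154,.128);r=ray("top",370.8,153,.128);print(l,r,np.hypot(*(l-r)[:2]))
m=(l+r)/2; e=(a-b)/np.linalg.norm(a-b); O=a+e*np.dot(m-a,e); print("disp origin",O)
S1=ray("top",314,153,.114);S2=ray("top",325.5,153,.114);print("seat y rel", (S1-O)@e,(S2-O)@e)
D=frame(O[0],O[1],th)
segs=[((x,-.115,.128),(x,.115,.128)) for x in(0,.006,.02)]+[((.006,-.115,.114),(.006,.115,.114)),((0,-.17,0),(0,.17,0)),((0,-.17,.097),(0,.17,.097))]+[((.0,s*.115,.128),(.02,s*.115,.128)) for s in(-1,1)]
# rack
thr=np.arctan2(-(.3925-.169)*0+(.5534-.5274),.3925-.169); 
c=np.mean([ray("top",*p,.044) for p in[(139.3,199.5),(220.7,190.5),(222,213),(140.5,223)]],0);print("rack",c,thr)
Rk=frame(c[0],c[1],thr)
H=frame(*Rk((0,.055,0))[:2],thr)
rs=[((x,-.112,.044),(x,.112,.044)) for x in(-.032,.032)]+[((-.032,y,.044),(.032,y,.044)) for y in(-.112,.112)]
hs=[((-.0025,-.04,.086),(-.0025,.04,.086)),((-.005,-.015,.133),(-.005,.015,.133)),((.005,-.015,.133),(.005,.015,.133)),((-.005,-.015,.133),(.005,-.015,.133)),((-.005,.015,.133),(.005,.015,.133)),((-.005,.015,.093),(-.005,.015,.133)),((0.0195,-.013,.093),(.0195,.013,.093))]
out=[]
for n,x,y,w,h,S in (("side",160,125,80,60,rs),("top",130,180,100,75,rs),("side",285,160,133,100,segs),("top",256,125,144,108,segs)):
    im=cv2.imread(f"pics/{n}0.png");k=400/w
    q=cv2.resize(im[y:y+h,x:x+w],(400,300),interpolation=cv2.INTER_CUBIC)
    if S is rs: draw(q,n,Rk,rs,k,(x,y),(255,0,0));draw(q,n,H,hs,k,(x,y),(0,255,0))
    else: draw(q,n,D,segs,k,(x,y),(0,0,255))
    out.append(q)
cv2.imwrite("pics/c2.png",np.vstack([np.hstack(out[:2]),np.hstack(out[2:])]))
E
```

```text
[ 0.62479781 -0.01490729  0.128     ] [ 0.63015506 -0.20012168  0.128     ]
yaw disp 0.02891653249794207
[ 6.37549157e-01 -4.79060416e-04  1.28000000e-01] [ 0.64130452 -0.22816174  0.128     ] 0.22771365016339207
disp origin [ 0.62768312 -0.11466008  0.128     ]
seat y rel 0.03109223046957666 0.0010593278373533077
rack [0.50869584 0.27806537 0.044     ] 0.11581054978790807
```

View pics/c2.png

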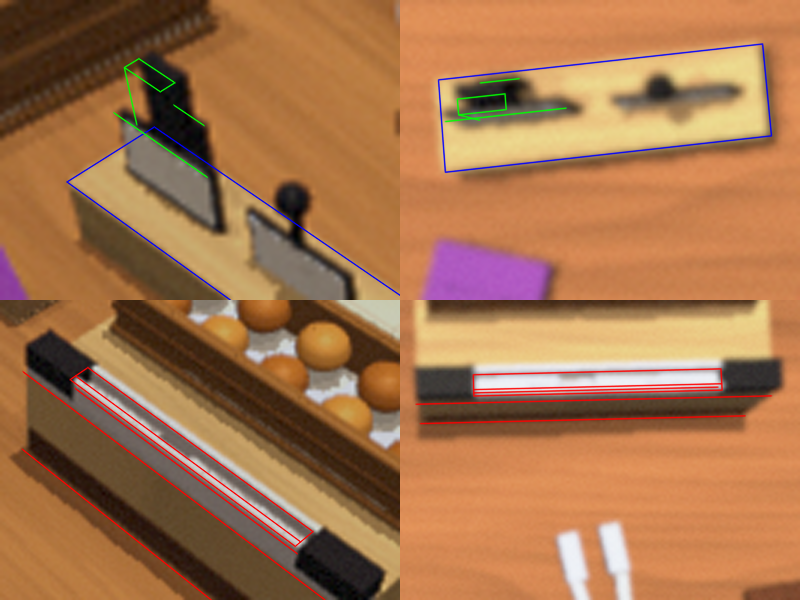

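Run:
```python
from h import *
o=[]
for n,x,y in(("side",178,130),("top",138,191)):
    im=cv2.imread(f"pics/{n}0.png")[y:y+50,x:x+40]
    im=cv2.convertScaleAbs(cv2.resize(im,(400,500),interpolation=cv2.INTER_CUBIC),alpha=1.8,beta=20);o.append(im)
cv2.imwrite("pics/c3.png",np.hstack(o))
```

```text
(no output)
```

View pics/c3.png

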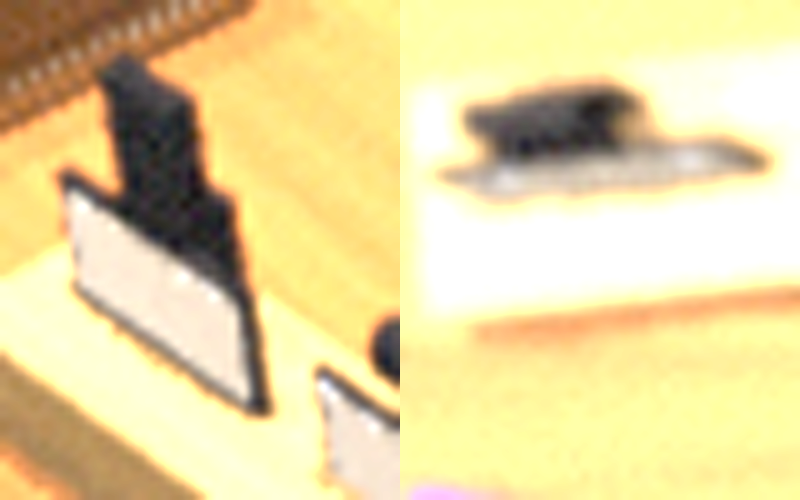

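Run:
```python
from h import *
from scipy.optimize import least_squares
P=[("side",(-.0025,.04,.07),184.5,147.5),("side",(-.0025,-.04,.07),202.2,159.5),("side",(.0025,-.04,.028),204.2,171.2),
("side",(-.005,.015,.117),188.3,137.5),("side",(.005,-.015,.117),197.2,140),("side",(.005,.015,.117),190.5,135.7),
("top",(-.0025,.04,.07),142,208.5),("top",(-.0025,-.04,.028),174.8,207),("top",(0,.015,.117),144.6,202.2)]
def pt(v,p):
    x,y,th,l=v[:4]; r=R.from_euler('ZY',[th,l]).as_matrix(); return np.array([x,y,.016])+r@np.array(p)
def f(v):
    o=[]
    for n,p,a,b in P:
        d=v[4:7] if n=="side" else v[7:10]
        o+=list((proj(n,pt(v,p)+d)-[a,b])/.6)
    return np.array(o+list(v[4:]/.0015))
s=least_squares(f,[.503,.33,.11,.05]+[0]*6)
v=s.x;print(v.round(4));print((s.fun[:18]*.6).reshape(-1,2).round(1).tolist())
print("tab",pt(v,(0,0,.102)),"toe",pt(v,(.0115,0,.044)))
np.save("camoff.npy",v[4:])
```

```text
[ 4.992e-01  3.306e-01  1.206e-01  1.113e-01 -6.000e-04 -3.000e-04
 -9.000e-04  6.000e-04  3.000e-04 -1.000e-04]
[[-0.7, -0.5], [0.5, 0.3], [0.7, 0.0], [-0.8, -0.5], [0.5, 0.3], [-0.1, -0.1], [-0.7, -0.5], [1.1, 0.7], [-0.2, 0.0]]
tab [0.51047428 0.3319182  0.11736868] toe [0.51542379 0.33251821 0.05845016]
```

```bash
cat >> h.py <<'E'
def inc(x,y,z,yaw,p=None):
    # yaw: world angle of tool y (closing line); uses measured pose
    o=get_obs(); w,a,b,c=o["eef_rot"]; M=R.from_quat([a,b,c,w]).as_matrix()
    cur=np.arctan2(M[1,1],M[0,1]); d=(yaw-cur+np.pi)%(2*np.pi)-np.pi
    print("t",round(o["time_s"],2),"pos",np.round(o["eef_pos"],4),"yaw",round(cur,4),"tilt",M[:,2].round(3),"F",np.round(o["wrist_force"],2),"op",round(o["opening"],3))
    print("inc",np.round(M.T@(np.array([x,y,z])-o["eef_pos"])/.25,4),"turn",round(-d/(np.pi/2),4))
E
python3 -c "
from h import *
inc(.502,.330,.33,.118)"
```

```text
t 0.1 pos [0.1948 0.5408 0.4039] yaw 1.225 tilt [-0.001 -0.001 -1.   ] F [-0.12  0.1  -0.07] op 1.001
inc [-1.4421 -0.3763  0.2958] turn 0.7048
```

{"method": "drive_tool", "body": {"increments": [[[-0.9, -0.23, 0.1], 0.5], [[-0.9, -0.23, 0.1], 0.5], [[-0.9, -0.23, 0.1], 0.5], [[-0.9, -0.23, 0.1], 0.5], [[-0.9, -0.23, 0.1], 0.5], [[-0.9, -0.23, 0.1], 0.5], [[-0.9, -0.23, 0.1], 0.5], [[-0.9, -0.23, 0.1], 0.5]], "claw": 0}}

```text
time_s: 1.1
eef_pos: [0.3861, 0.4114, 0.3798]
eef_rot: [-0.0, 0.535, 0.845, 0.0]
wrist_force: [0.4, 0.3, 0.1]
opening: 1.0
```

```bash
python3 -c "
from h import *
inc(.502,.330,.33,.118)"
```

```text
t 1.1 pos [0.3861 0.4114 0.3798] yaw 0.4421 tilt [ 0.  0. -1.] F [0.39 0.34 0.12] op 1.0
inc [-0.4926  0.2796  0.1994] turn 0.2063
```

{"method": "drive_tool", "body": {"increments": [[[-0.493, 0.28, 0.2], 0.206], [[-0.493, 0.28, 0.2], 0.206], [[-0.493, 0.28, 0.2], 0.206], [[-0.493, 0.28, 0.2], 0.206], [[-0.493, 0.28, 0.2], 0.206], [[-0.493, 0.28, 0.2], 0.206], [[-0.493, 0.28, 0.2], 0.206], [[-0.493, 0.28, 0.2], 0.206]]}}

```text
time_s: 2.1
eef_pos: [0.5025, 0.3294, 0.33]
eef_rot: [0.0, 0.665, 0.747, 0.0]
wrist_force: [0.0, 0.2, -0.2]
opening: 1.001
```

```bash
python3 -c "
from h import *
cv2.imwrite('pics/s1.png',np.hstack([cv2.resize(camera('side')[90:210,130:270],(400,343)),cv2.resize(camera('top')[160:250,110:215],(400,343))]))
inc(.502,.330,.273,.118)"
```

```text
t 2.2 pos [0.5027 0.3291 0.3299] yaw 0.1165 tilt [ 0.  0. -1.] F [ 0.82 -0.21 -0.79] op 1.002
inc [ 0.0039 -0.0023  0.2274] turn -0.001
```

View pics/s1.png

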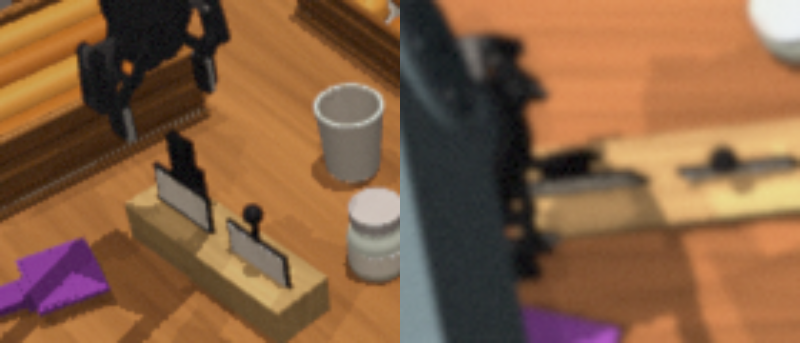

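The open jaws straddle the tab along x: fingertips at about (125,135) and (210,85), tab top at (175,135) in the left panel. I'll descend.

{"method": "drive_tool", "body": {"increments": [[[0.002, 0, 0.04], 0], [[0.002, 0, 0.08], 0], [[0.002, 0, 0.12], 0], [[0.002, 0, 0.16], 0], [[0.002, 0, 0.2], 0], [[0.002, 0, 0.22], 0], [[0.002, 0, 0.228], 0], [[0.002, 0, 0.228], 0]]}}

```text
time_s: 3.2
eef_pos: [0.5029, 0.3294, 0.2728]
eef_rot: [0.0, 0.665, 0.747, 0.0]
wrist_force: [1.5, -0.6, -0.2]
opening: 0.997
```

{"method": "drive_tool", "body": {"increments": [[[0, 0, 0], 0], [[0, 0, 0], 0], [[0, 0, 0], 0], [[0, 0, 0], 0], [[0, 0, 0], 0], [[0, 0, 0], 0], [[0, 0, 0], 0], [[0, 0, 0], 0]], "claw": 0.75}}

```text
time_s: 4.2
eef_pos: [0.5028, 0.3294, 0.2726]
eef_rot: [-0.0, 0.665, 0.747, -0.0]
wrist_force: [-0.2, 0.5, -0.4]
opening: 0.248
```

```bash
python3 -c "
from h import *
inc(.502,.330,.273,.118); print(get_obs()['torque'])"
```

```text
t 4.2 pos [0.5028 0.3294 0.2726] yaw 0.116 tilt [-0. -0. -1.] F [-0.17  0.46 -0.37] op 0.248
inc [ 0.0028 -0.0029 -0.0014] turn -0.0012
[ 0.01543228  0.02468588 -0.03131098]
```

{"method": "drive_tool", "body": {"increments": [[[0, 0, 0], 0], [[0, 0, 0], 0], [[0, 0, 0], 0], [[0, 0, 0], 0], [[0, 0, 0], 0], [[0, 0, 0], 0], [[0, 0, 0], 0], [[0, 0, 0], 0]], "claw": 1}}

```text
time_s: 5.2
eef_pos: [0.5041, 0.3294, 0.2733]
eef_rot: [0.001, 0.665, 0.747, 0.002]
wrist_force: [5.4, 0.8, -2.6]
opening: 0.109
```

```bash
python3 -c "
from h import *
inc(.502,.330,.273,.118); print(get_obs()['torque'])
cv2.imwrite('pics/s2.png',cv2.resize(camera('side')[110:190,160:240],(600,600)))"
```

```text
t 5.2 pos [0.5041 0.3294 0.2733] yaw 0.1159 tilt [ 0.005  0.001 -1.   ] F [ 5.35  0.78 -2.64] op 0.109
inc [ 0.0032 -0.0082  0.0012] turn -0.0013
[ 0.15393095 -1.21712464  0.1677375 ]
```

View pics/s2.png

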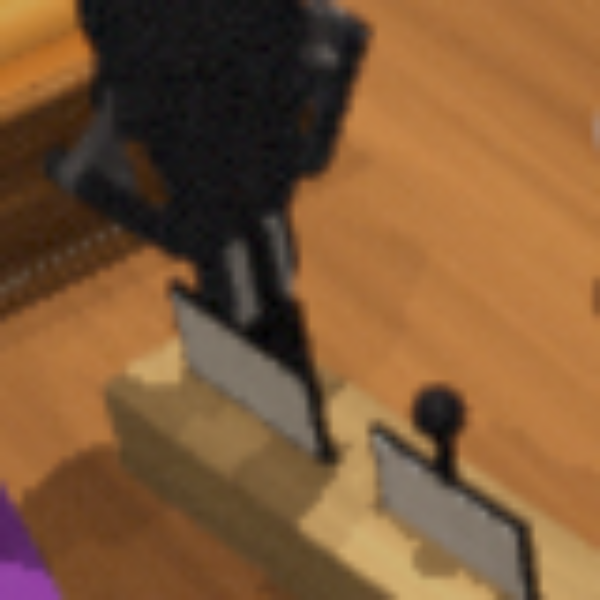

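Gripped on the tab, with the opening at 9.3 mm. I'll ease toward the side load and lift.

{"method": "drive_tool", "body": {"increments": [[[0, 0.006, 0], 0], [[0, 0.006, -0.02], 0], [[0, 0.006, -0.05], 0], [[0, 0.006, -0.09], 0], [[0, 0.006, -0.14], 0], [[0, 0.006, -0.2], 0], [[0, 0.006, -0.3], 0], [[0, 0.006, -0.4], 0]]}}

```text
time_s: 6.25
eef_pos: [0.5037, 0.3296, 0.3738]
eef_rot: [-0.001, 0.665, 0.747, -0.001]
wrist_force: [-0.4, -0.4, -1.8]
opening: 0.109
```

```bash
python3 -c "
from h import *
inc(.60,-.10,.38,.029); print(get_obs()['torque'])
cv2.imwrite('pics/s3.png',np.hstack([cv2.resize(camera('side')[70:190,130:270],(400,343)),cv2.resize(camera('top')[160:250,110:215],(400,343))]))"
```

```text
t 6.25 pos [0.5037 0.3296 0.3738] yaw 0.1162 tilt [-0.002 -0.    -1.   ] F [-0.41 -0.42 -1.79] op 0.109
inc [-1.7514  0.1834 -0.0247] turn 0.0555
[-0.02454042 -0.00937861  0.00491689]
```

View pics/s3.png

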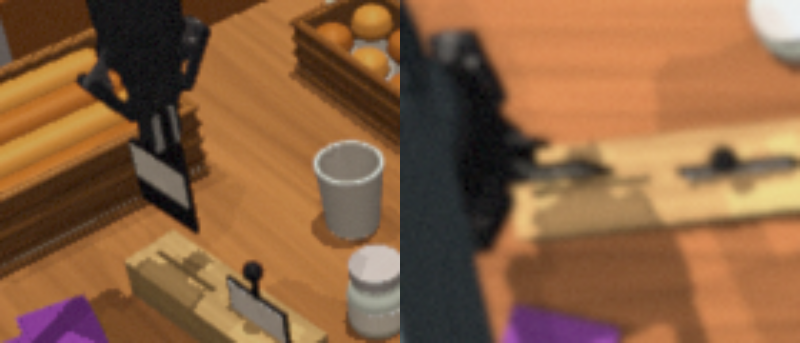

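Holder lifted upright and the rack slot is empty. While it's clear, I'll refine the lip line with subpixel edges from both views and compute the transfer.

Run:
```python
from h import *
def line(n,cols,r0,r1,lev):
    g=cv2.cvtColor(cv2.imread(f"pics/{n}0.png"),6).astype(float); P=[]
    for c in cols:
        r0_,r1_=r0(c),r1(c); p=g[r0_:r1_,c]
        for i in range(len(p)-2,0,-1):
            if p[i]>=lev>p[i+1]: P.append((c,r0_+i+(p[i]-lev)/(p[i]-p[i+1])));break
    P=np.array(P);k=np.polyfit(P[:,0],P[:,1],1);return k,(P[:,1]-np.polyval(k,P[:,0])).std(),len(P)
k,s,m=line("top",range(286,366),lambda c:148,lambda c:168,165);print(k,s,m)
a=ray("top",288,np.polyval(k,288),.128);b=ray("top",362,np.polyval(k,362),.128);e=(a-b)/np.linalg.norm(a-b)
print(a,b,"yaw",np.arctan2(-e[0],e[1]))
g=cv2.cvtColor(cv2.imread("pics/side0.png"),6)
for c in(320,340,360,380): r=int(195+(c-320)*.72); print(c,r-14,g[r-14:r+22,c])
O=a+e*0
for c in(320,340,360,380):
    # row of lip front edge predicted
    for q in (-.11,-.0,.0):pass
for s_ in(-.08,-.03,.03,.08):
    w=np.array([.6277,-.1147,.128])+e*s_; print(s_,proj("side",w).round(1),proj("side",w+[.006,0,0]).round(1),proj("side",w+[0.02,0,0]).round(1))
inc(.6166,-.145,.43,.029)
```

```text
[-2.37846710e-02  1.65513736e+02] 0.1288478803127919 80
[ 0.62541526 -0.01490614  0.128     ] [ 0.63095643 -0.20528586  0.128     ] yaw 0.029097691437989133
320 181 [153 156 171 197 202 173 122 100  98 115 153 181 200 198 155 110 100 101
 104 101 102  97  96  90  82  81  82  81  82  82  81  83  82  82  82  83]
340 195 [159 161 161 181 200 188 136 104  99 101 100 100 131 195 194 145 107 102
 103 103 103 100  96  94  84  76  75  72  74  76  75  77  74  71  75  77]
360 209 [156 154 159 177 200 203 174 121 101  97 107 147 192 202 204 188 135 102
 103 102 101 100  99 102 101  92  80  76  78  76  76  78  75  78  76  76]
380 224 [161 161 163 183 201 200 155 106  95  99 114 154 196 201 203 182 127  99
  98 100 102  97 101  97  96  90  77  78  77  79  79  79  79  80  79  78]
-0.08 [370.2 232.2] [372.  230.8] [376.3 227.6]
-0.03 [353.  219.5] [354.9 218.2] [359.2 215.1]
0.03 [333.6 205.1] [335.4 203.8] [339.7 200.9]
0.08 [318.2 193.7] [320.  192.5] [324.3 189.7]
t 6.35 pos [0.5047 0.33   0.3766] yaw 0.1163 tilt [ 0.005  0.002 -1.   ] F [ 0.82  0.66 -0.45] op 0.107
inc [-1.9389  0.225  -0.2156] turn 0.0556
```

Both views agree on the lip line to about 0.2 px: lip front at x≈0.628 where y=−0.115, yaw 0.029. Now the transfer, passing high over the clip.

{"method": "drive_tool", "body": {"increments": [[[0, 0, -0.22], 0], [[-0.2, 0.02, -0.25], 0], [[-0.4, 0.04, -0.25], 0], [[-0.6, 0.06, -0.25], 0], [[-0.8, 0.08, -0.25], 0.02], [[-0.95, 0.09, -0.25], 0.04], [[-0.98, 0.09, -0.25], 0.056], [[-0.98, 0.09, -0.25], 0.056]]}}

```text
time_s: 7.35
eef_pos: [0.5547, 0.0888, 0.4345]
eef_rot: [-0.001, 0.697, 0.717, -0.0]
wrist_force: [-0.0, -0.2, -1.0]
opening: 0.111
```

```bash
python3 -c "
from h import *
inc(.617,-.145,.43,.029)"
```

```text
t 7.35 pos [0.5547 0.0888 0.4345] yaw 0.0273 tilt [-0.002  0.001 -1.   ] F [-0.03 -0.17 -1.  ] op 0.111
inc [-0.9417  0.2235  0.0171] turn -0.0011
```

{"method": "drive_tool", "body": {"increments": [[[-0.2, 0.05, 0.01], 0], [[-0.4, 0.1, 0.01], 0], [[-0.6, 0.15, 0.01], 0], [[-0.8, 0.19, 0.01], 0], [[-0.9, 0.21, 0.01], 0], [[-0.942, 0.223, 0.01], 0], [[-0.942, 0.223, 0.01], 0], [[-0.942, 0.223, 0.01], 0]]}}

```text
time_s: 8.35
eef_pos: [0.6173, -0.1433, 0.4327]
eef_rot: [-0.0, 0.696, 0.718, 0.0]
wrist_force: [0.2, -0.7, -0.4]
opening: 0.11
```

```bash
python3 -c "
from h import *
inc(.617,-.145,.358,.029)"
```

```text
t 8.35 pos [ 0.6173 -0.1433  0.4327] yaw 0.0299 tilt [-0.     0.001 -1.   ] F [ 0.21 -0.75 -0.37] op 0.11
inc [-0.0068 -0.0015  0.2988] turn 0.0005
```

{"method": "drive_tool", "body": {"increments": [[[-0.004, 0, 0.06], 0], [[-0.004, 0, 0.12], 0], [[-0.004, 0, 0.18], 0], [[-0.004, 0, 0.23], 0], [[-0.004, 0, 0.27], 0], [[-0.004, 0, 0.3], 0], [[-0.004, 0, 0.3], 0], [[-0.004, 0, 0.3], 0]]}}

```text
time_s: 9.35
eef_pos: [0.6175, -0.1462, 0.3582]
eef_rot: [0.0, 0.697, 0.717, 0.0]
wrist_force: [-0.3, 0.2, -0.5]
opening: 0.107
```

```bash
python3 -c "
from h import *
inc(.629,-.145,.358,.029)
cv2.imwrite('pics/s4.png',np.hstack([cv2.resize(camera('side')[140:270,280:410],(400,400),interpolation=2),cv2.resize(camera('top')[100:200,270:370],(400,400),interpolation=2)]))"
```

```text
t 9.35 pos [ 0.6175 -0.1462  0.3582] yaw 0.028 tilt [ 0.001 -0.    -1.   ] F [-0.32  0.21 -0.51] op 0.107
inc [0.0033 0.0459 0.0008] turn -0.0006
```

View pics/s4.png

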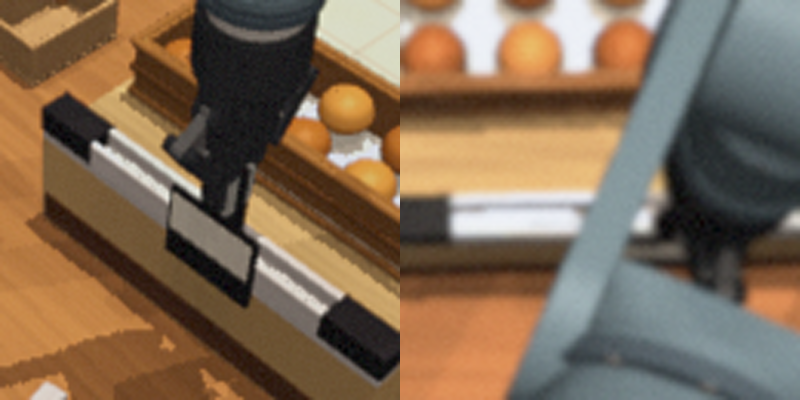

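The holder is upright in front of the rail, its plate overlapping the lip in height (left panel, plate at (170–255,190–300)). I'll advance gently to put the hook over the lip.

{"method": "drive_tool", "body": {"increments": [[[0.0, 0.008, 0], 0], [[0.0, 0.016, 0], 0], [[0.0, 0.024, 0], 0], [[0.0, 0.032, 0], 0], [[0.0, 0.038, 0], 0], [[0.0, 0.042, 0], 0], [[0.0, 0.046, 0], 0], [[0.0, 0.046, 0], 0]]}}

```text
time_s: 10.45
eef_pos: [0.6289, -0.1457, 0.3577]
eef_rot: [0.0, 0.697, 0.717, -0.0]
wrist_force: [0.5, 0.1, -1.3]
opening: 0.108
```

{"method": "drive_tool", "body": {"increments": [[[0.0, 0.002, 0], 0], [[0.0, 0.004, 0], 0], [[0.0, 0.006, 0], 0], [[0.0, 0.008, 0], 0], [[0.0, 0.01, 0], 0], [[0.0, 0.01, 0], 0], [[0.0, 0.01, 0], 0], [[0.0, 0.01, 0], 0]]}}

```text
time_s: 11.45
eef_pos: [0.6313, -0.1457, 0.3577]
eef_rot: [-0.0, 0.697, 0.717, -0.0]
wrist_force: [-2.3, -0.6, -1.0]
opening: 0.104
```

A light touch (−2.3 N) at x=0.6313, right where the lip was predicted. I'll back off 2.5 mm and descend.

{"method": "drive_tool", "body": {"increments": [[[0.0, -0.01, 0], 0], [[0.0, -0.01, 0.015], 0], [[0.0, -0.01, 0.03], 0], [[0.0, -0.01, 0.045], 0], [[0.0, -0.01, 0.06], 0], [[0.0, -0.01, 0.075], 0], [[0.0, -0.01, 0.09], 0], [[0.0, -0.01, 0.1], 0]]}}

```text
time_s: 12.45
eef_pos: [0.6288, -0.1457, 0.3323]
eef_rot: [-0.0, 0.697, 0.717, -0.0]
wrist_force: [0.3, 0.6, -0.8]
opening: 0.106
```

{"method": "drive_tool", "body": {"increments": [[[0.0, 0, 0.002], 0], [[0.0, 0, 0.004], 0], [[0.0, 0, 0.006], 0], [[0.0, 0, 0.008], 0], [[0.0, 0, 0.01], 0], [[0.0, 0, 0.012], 0], [[0.0, 0, 0.012], 0], [[0.0, 0, 0.012], 0]]}}

```text
time_s: 13.45
eef_pos: [0.6289, -0.1457, 0.3297]
eef_rot: [-0.0, 0.697, 0.717, -0.0]
wrist_force: [-1.1, 0.8, -0.6]
opening: 0.11
```

{"method": "drive_tool", "body": {"increments": [[[0.0, 0, 0.001], 0], [[0.0, 0, 0.002], 0], [[0.0, 0, 0.003], 0], [[0.0, 0, 0.004], 0], [[0.0, 0, 0.005], 0], [[0.0, 0, 0.006], 0], [[0.0, 0, 0.007], 0], [[0.0, 0, 0.007], 0]]}}

```text
time_s: 14.45
eef_pos: [0.6289, -0.1457, 0.3279]
eef_rot: [-0.0, 0.697, 0.717, -0.0]
wrist_force: [-0.5, -0.1, -0.6]
opening: 0.109
```

{"method": "drive_tool", "body": {"increments": [[[0.0, 0, 0.001], 0], [[0.0, 0, 0.002], 0], [[0.0, 0, 0.003], 0], [[0.0, 0, 0.003], 0], [[0.0, 0, 0.004], 0], [[0.0, 0, 0.004], 0], [[0.0, 0, 0.004], 0], [[0.0, 0, 0.004], 0]]}}

```text
time_s: 15.45
eef_pos: [0.6289, -0.1457, 0.3269]
eef_rot: [-0.0, 0.697, 0.717, -0.0]
wrist_force: [0.4, 0.5, -1.4]
opening: 0.11
```

{"method": "drive_tool", "body": {"increments": [[[0.0, 0, 0.001], 0], [[0.0, 0, 0.002], 0], [[0.0, 0, 0.003], 0], [[0.0, 0, 0.004], 0], [[0.0, 0, 0.004], 0], [[0.0, 0, 0.004], 0], [[0.0, 0, 0.004], 0], [[0.0, 0, 0.004], 0]]}}

```text
time_s: 16.45
eef_pos: [0.6289, -0.1457, 0.3265]
eef_rot: [0.0, 0.697, 0.717, 0.0]
wrist_force: [-2.2, 0.6, 5.6]
opening: 0.108
```

Floor contact (Fz +5.6 N). I'll ease that and slide left lightly.

{"method": "drive_tool", "body": {"increments": [[[0.0, 0, -0.001], 0], [[0.01, 0, -0.001], 0], [[0.03, 0, -0.001], 0], [[0.05, 0, -0.001], 0], [[0.07, 0, -0.001], 0], [[0.09, 0, -0.001], 0], [[0.1, 0, -0.001], 0], [[0.1, 0, -0.001], 0]]}}

```text
time_s: 17.45
eef_pos: [0.6283, -0.1204, 0.3265]
eef_rot: [0.0, 0.697, 0.717, 0.0]
wrist_force: [1.2, -1.3, 6.6]
opening: 0.108
```

{"method": "drive_tool", "body": {"increments": [[[0.005, 0, 0], 0], [[0.01, 0, 0], 0], [[0.015, 0, 0], 0], [[0.02, 0, 0], 0], [[0.025, 0, 0], 0], [[0.03, 0, 0], 0], [[0.036, 0, 0], 0], [[0.036, 0, 0], 0]]}}

```text
time_s: 18.45
eef_pos: [0.628, -0.1118, 0.3264]
eef_rot: [0.0, 0.697, 0.717, 0.0]
wrist_force: [0.4, -3.0, 5.3]
opening: 0.111
```

{"method": "drive_tool", "body": {"increments": [[[0.004, 0, -0.001], 0], [[0.008, 0, -0.001], 0], [[0.012, 0, -0.001], 0], [[0.016, 0, -0.001], 0], [[0.02, 0, -0.001], 0], [[0.024, 0, -0.001], 0], [[0.028, 0, -0.001], 0], [[0.028, 0, -0.001], 0]]}}

```text
time_s: 19.45
eef_pos: [0.6275, -0.1044, 0.3259]
eef_rot: [-0.001, 0.697, 0.717, -0.0]
wrist_force: [-0.1, -0.1, -1.0]
opening: 0.11
```

{"method": "drive_tool", "body": {"increments": [[[0.002, 0, 0], 0], [[0.004, 0, 0], 0], [[0.006, 0, 0], 0], [[0.008, 0, 0], 0], [[0.01, 0, 0], 0], [[0.012, 0, 0], 0], [[0.012, 0, 0], 0], [[0.012, 0, 0], 0]]}}

```text
time_s: 20.45
eef_pos: [0.6276, -0.1017, 0.3265]
eef_rot: [0.0, 0.697, 0.717, -0.0]
wrist_force: [-0.5, 0.1, -1.4]
opening: 0.109
```

Support vanished (Fz −1 N), so the tongue is over the seat, as seen by sight. I'll lower gently.

{"method": "drive_tool", "body": {"increments": [[[0.0, 0, 0.002], 0], [[0.0, 0, 0.004], 0], [[0.0, 0, 0.006], 0], [[0.0, 0, 0.008], 0], [[0.0, 0, 0.01], 0], [[0.0, 0, 0.012], 0], [[0.0, 0, 0.012], 0], [[0.0, 0, 0.012], 0]]}}

```text
time_s: 21.45
eef_pos: [0.6276, -0.1018, 0.3235]
eef_rot: [0.0, 0.697, 0.717, -0.0]
wrist_force: [-0.1, 0.2, -0.8]
opening: 0.104
```

```bash
python3 -c "
from h import *
inc(.6276,-.1,.318,.029)"
```

```text
t 21.45 pos [ 0.6276 -0.1018  0.3235] yaw 0.028 tilt [-0. -0. -1.] F [-0.12  0.17 -0.76] op 0.104
inc [0.007  0.0001 0.0218] turn -0.0006
```

Dropping freely. Continuing down.

{"method": "drive_tool", "body": {"increments": [[[0.0, 0, 0.003], 0], [[0.0, 0, 0.006], 0], [[0.0, 0, 0.009], 0], [[0.0, 0, 0.012], 0], [[0.0, 0, 0.015], 0], [[0.0, 0, 0.017], 0], [[0.0, 0, 0.018], 0], [[0.0, 0, 0.018], 0]]}}

```text
time_s: 22.45
eef_pos: [0.6276, -0.1017, 0.3189]
eef_rot: [-0.0, 0.697, 0.717, -0.0]
wrist_force: [-0.7, -0.3, -1.2]
opening: 0.103
```

{"method": "drive_tool", "body": {"increments": [[[0.0, 0, 0.001], 0], [[0.0, 0, 0.002], 0], [[0.0, 0, 0.003], 0], [[0.0, 0, 0.004], 0], [[0.0, 0, 0.004], 0], [[0.0, 0, 0.004], 0], [[0.0, 0, 0.004], 0], [[0.0, 0, 0.004], 0]]}}

```text
time_s: 23.45
eef_pos: [0.6276, -0.1017, 0.3179]
eef_rot: [-0.0, 0.697, 0.717, -0.0]
wrist_force: [0.4, 0.7, -0.5]
opening: 0.104
```

{"method": "drive_tool", "body": {"increments": [[[0.0, 0, 0.001], 0], [[0.0, 0, 0.001], 0], [[0.0, 0, 0.002], 0], [[0.0, 0, 0.002], 0], [[0.0, 0, 0.003], 0], [[0.0, 0, 0.003], 0], [[0.0, 0, 0.003], 0], [[0.0, 0, 0.003], 0]]}}

```text
time_s: 24.45
eef_pos: [0.6277, -0.1017, 0.3175]
eef_rot: [0.0, 0.697, 0.717, 0.0]
wrist_force: [-2.1, 0.1, 4.4]
opening: 0.102
```

Seated: bottom contact 9 mm below the channel floor. I'll ease off, open partly, then rise.

{"method": "drive_tool", "body": {"increments": [[[0.0, 0, -0.001], 0], [[0.0, 0, -0.001], 0], [[0.0, 0, -0.001], 0], [[0.0, 0, -0.001], 0], [[0.0, 0, -0.001], 0], [[0.0, 0, -0.001], 0], [[0.0, 0, -0.001], 0], [[0.0, 0, -0.001], 0]]}}

```text
time_s: 25.45
eef_pos: [0.6277, -0.1017, 0.3175]
eef_rot: [0.0, 0.697, 0.717, 0.0]
wrist_force: [-1.2, 0.0, 3.7]
opening: 0.106
```

{"method": "drive_tool", "body": {"increments": [[[0, 0, 0], 0], [[0, 0, 0], 0], [[0, 0, 0], 0], [[0, 0, 0], 0], [[0, 0, 0], 0], [[0, 0, 0], 0], [[0, 0, 0], 0], [[0, 0, 0], 0]], "claw": 0.6}}

```text
time_s: 26.45
eef_pos: [0.6276, -0.1017, 0.3175]
eef_rot: [0.0, 0.697, 0.717, 0.0]
wrist_force: [-0.1, -0.4, -0.6]
opening: 0.399
```

{"method": "drive_tool", "body": {"increments": [[[0, 0, -0.02], 0], [[0, 0, -0.05], 0], [[0, 0, -0.1], 0], [[0, 0, -0.16], 0], [[0, 0, -0.25], 0], [[0, 0, -0.4], 0], [[0, 0, -0.5], 0], [[0, 0, -0.5], 0]]}}

```text
time_s: 27.45
eef_pos: [0.6281, -0.1018, 0.4463]
eef_rot: [0.003, 0.697, 0.717, 0.001]
wrist_force: [0.2, -0.2, 0.1]
opening: 0.402
```

```bash
python3 -c "
from h import *
inc(.5,0,.45,.029)
cv2.imwrite('pics/s5.png',np.hstack([cv2.resize(camera('side')[140:270,280:410],(400,400),interpolation=2),cv2.resize(camera('top')[100:200,260:360],(400,400),interpolation=2)]))"
```

```text
t 27.45 pos [ 0.6281 -0.1018  0.4463] yaw 0.0281 tilt [ 0.006 -0.002 -1.   ] F [ 0.23 -0.17  0.08] op 0.402
inc [ 0.4216 -0.5006 -0.0189] turn -0.0006
```

View pics/s5.png

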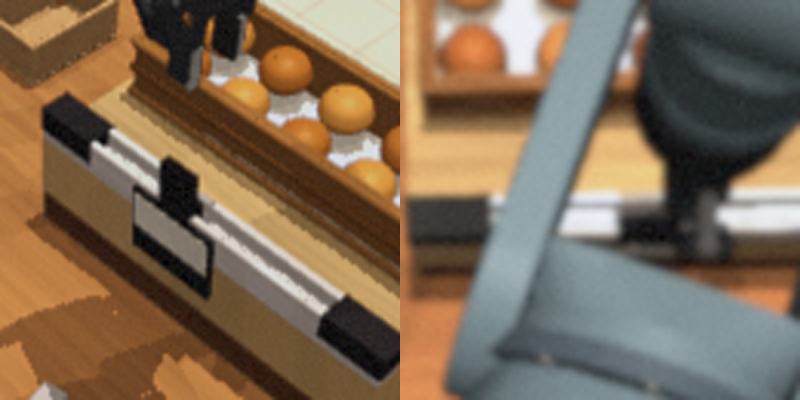

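The holder hangs upright by itself with its tab at (178,180) and the gripper well clear above it. Handing in.

```bash
python3 -c "
from bench import *
print(hand_in())"
```

```text
the job is handed in; nothing more can be done
None
```

The hooked holder now hangs upright on its own in the rail's seat, and I've handed the job in at about 27.5 s of the 64 s allowed.

- **Lift and carry:** I gripped the holder by its tab, lifted it from the rack's left slot and carried it above the clip to the rail.
- **Onto the rail:** A touch of about 2 N against the lip's front confirmed its position. I then set the tongue on the channel floor at about 6 N.
- **Slide and seat:** I slid it about 44 mm left at 5–7 N. Support vanished where the seat had been seen, and I lowered the tongue until it touched bottom about 9 mm below the channel floor, at about 4 N.
- **Last checks:** After release, the final picture shows the holder upright with the gripper well clear, and the wrist force was near zero. I saw no disagreement between checks.
- **Not re-checked:** The clip looked untouched just after the lift, but I took no final picture of it or the other counter items. I made no moves near them after that.

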